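# Snap the breather cap home with the seal driver

## Robot

A 6-joint arm with a two-finger parallel gripper is mounted at the origin on the work surface. World frame = base frame: x ahead of the robot, y to its left, z up, the work surface at z = 0. Lengths are in m, angles in rad, forces in N, time in s.
With the tool pointing down it reaches from about 0.25 to 0.725 m from the base axis. Payload 9.7 kg.
Tool frame: the origin (TCP) lies at the very end of the fingers, on their centre line; the grasp point (between the pads) lies 19 mm behind it; y points along the fingers, x is the direction in which the jaws open and shut, and the axes are right-handed (so a half turn about y gives the same grasp; the last joint's range is limited). The gripper opens to 85 mm and grips with 20 to 120 N. Pads are 22 mm wide; open, the fingers measure 114 mm over their backs; the gripper's body (76 mm by 85 mm) begins 54 mm behind the grasp point. The pads swing forward as they close: fully open they stand 13 mm farther back than shut.
Start: joints at [-1.208, 0.087, 0.176, 1.66, 0, 1.571], TCP at [0.195, -0.514, 0.231] pointing down, gripper open.
Joint ranges: [-3.13, 3.13], [-0.85, 1.81], [-1.15, 1.24], [-2.2, 2.28], [-1.44, 1.52], [-3.14, 3.14]. Speed limits (rad/s): [2.22, 2.22, 2.57, 3.14, 3.14, 3.14].

## Interface

Orientations are given as [roll, pitch, yaw] about the fixed x, y, z axes, in that order (R = Rz(yaw) Ry(pitch) Rx(roll)).
In Python, from workcell import monitor, optics, r gives the robot as it stands. The module is installed in compiled form; this text tells all that it offers.
- The arm moves only by the tool send_rows, never from a script. Its argument "targets" is a list of rows, each a list of 7 numbers: the turn, a rotation vector about the tool's x, y, z in rad, then the shift along the tool's x, y, z in m, then the gripper's target within -1 to 1 (shut at 1, half-way at 0, fully open at -1). A call has 1 to 5 rows; each row shifts and turns the pose as measured when the row begins, along the tool's axes as they then stand; what a row does not reach is not made up. A row lasts 1/12 s, in which the tool goes at most 41.7 mm and 7.16 degrees, less where a joint would pass 70% of its speed; a pose out of reach is approached as far as the arm can. A call is refused whole if a number of a shift passes 0.0417 or a number of a turn 0.125, either way. A call with a gripper value outside its range is refused whole. The fingers move at their own pace and stop on an object; the grip force is fixed at half the most. Time passes only in rows, so rows that do not move let the fingers close. It gives the time, the measured TCP pose, the force and the opening at its end, in the units of the state.
- monitor.observe(): the state, without advancing time (a new reading comes with each control period).
- optics.snapshot(name): name is "side" or "top" or "wrist"; returns the picture (480x640x3 uint8, red, green, blue); there is no depth.
- optics.camera_params(name): a dict with "fx", "fy", "cx", "cy" (pixels), "k1" (the pictures are not rectified: a ray, as slopes to the right and down, at radius r is drawn at 1 + k1 r^2 times it, then the intrinsics apply), "view" (4x4, takes a point from world to camera coordinates); the wrist camera has in their place "tool_from_camera" (4x4, takes a point from camera to tool coordinates, whose origin is the TCP and whose axes are the tool frame's). Camera axes: x right, y up, looking along -z (the intrinsics and any distortion apply to the point x, -y, -z); pixel columns grow to the right and rows downward; lengths in m; the calibration is good to about 2 mm. A picture is of the moment at which its call begins: read the wrist's pose just before it. camera_params takes no time and is no camera call.
- r.hand_in(): hands the job in, once; it reports no verdict.
The state is a dict: "clock": time; "joints": joint angles; "qd": joint speeds; "tau": joint torques, N m; "position": TCP position; "orientation": TCP orientation; "wrist_force": force on the tool from outside, world axes, zero at the start; "wrist_torque": the same for the moment, N m; "opening": opening from 0.0 (shut) to 1.0 (fully open).
Only numpy, scipy, OpenCV 4.12 (cv2) and the standard library are available. Lean on these libraries where they do the work, as an engineer would, in place of code of your own. Each camera call takes 0.05 s, during which the arm holds its last target.

## Task

Take the small brass-footed driver from the tool tray, set its flat foot on the grey cap of the breather unit and press the cap squarely down against its spring until it comes up firm and level on its seat, under all three orange catches; hold it down firmly for a second. The cap is brittle plastic, so feel for the bottom and do not force it, keep it level on the way down and push it only with the driver. Then set the driver down upright in the tray again, without dropping it, and leave everything else where it is.

Things in the scene. Friction and masses are not known exactly. Their poses are not given: they have to be found in the camera images.
- driver: Bush and seal driver to use: flat round brass foot 54 mm across and 12 mm thick, with an upright round steel handle 26 mm in diameter on its centre; 105 mm tall over all, about 0.4 kg. It stands upright in the tray. Origin: centre of the foot's flat underside; z up along the handle.
- driver_grip (a point): Point on the axis of the driver's handle, 75 mm above the foot's underside: a good place to grip. The handle is bare round steel from 16 to 105 mm above the underside; any yaw will do.
- cap: Light grey plastic cap, a flat disc 72 mm across, 6 mm thick, 45 g, loose on its spring in the mouth of the black pot. Origin: centre of its underside, 68 mm above the bench at the start; flat top 6 mm higher; z up. The spring pushes back with 2 N at first, 7 to 12 N at the bottom. It cracks above 32 N and is spoilt if tipped by more than 6 degrees. Latched and let go, it springs back 1.5 mm.
- breather: Crankcase breather unit, fixed: steel plate 190 x 150 x 10 mm, cast base, steel lock ring, and a black pot, 85 mm outside, 75 mm inside. Origin: pot's axis, at the bench; z up. The pot is screwed in to a height that differs from unit to unit and is not measured: its rim is 69 to 81 mm, the seat inside 40 to 52 mm above the bench, so the cap goes down 16 to 28 mm.
- pot_axis (a point): Point on the pot's axis, 85 mm above the bench. Three orange sprung catches in the pot wall reach in to 33 mm from the axis, 8 to 15 mm above the seat. They add some 4 N while the rim slides past and snap over it 1.5 mm above the seat. Until then less than 14 N is needed in all; on the rigid seat the force climbs steeply. Firmly down means 17 N or more, kept up for the hold; 22 N is right. Faster than 10 mm/s it lands hard.
- tray: Blue-grey steel tool tray, fixed, 160 mm (x) by 270 mm (y), floor 4 mm thick, rim 16 mm high. Origin: centre of its underside, on the bench; z up. Both drivers stand in it. Set the driver down in it again, anywhere on the floor clear of the other one.
- big_driver: Bystander: the larger driver, aluminium foot 90 mm across, the same steel handle, 105 mm tall; too large for the pot. Origin: centre of the foot's underside; z up. Stands in the tray, at its +y or its -y end.
- grease_tin: Bystander: dark green tin 72 mm in diameter and 75 mm tall, standing on the bench. Origin: centre of its underside.
- wrench: Bystander: steel wrench 190 mm long, lying flat on the bench between the tray and the breather, its length along x. Origin near its middle.
Mind the look-alikes: they are no part of the job. Leave any purple or red look-alike of the driver alone.

How it is judged:
On the way, in this order (a step that is already met when the one before it is completed fails the run):
1. the driver is lifted clear of the tray (z of driver in the frame of tray above 0.03 m), for 0.1 s.
2. the driver holds the cap level and firmly down on its seat (z of cap in the frame of breather below 0.054 m and angle between cap's own z axis and vertical below 0.03 rad and contact force between driver and cap above 17 N), for 0.5 s.
At the end, for the whole second after the job is handed in: Cap staying down under all three catches with nothing pressing it (underside below 55 mm over the bench, tilt below 1.7 degrees); driver released, at rest, upright within 3 degrees, its foot flat on the tray floor (z of cap in the frame of breather below 0.055 m and angle between cap's own z axis and vertical below 0.03 rad and angle between driver's own z axis and vertical below 0.05 rad and z of driver in the frame of tray below 0.007 m and x of driver in the frame of tray between -0.08 and 0.08 m and y of driver in the frame of tray between -0.135 and 0.135 m and linear speed of driver below 0.02 m/s and contact force between the fingers and driver below 0.1 N); the robot touches nothing.
It fails at once if the cap is pressed with more than 32 N (it cracks) (contact force between driver and cap above 32 N).
It fails at once if the cap is cocked by more than 6 degrees (angle between cap's own z axis and vertical above 0.105 rad).
It fails at once if the cap is pushed by the gripper or by the big driver (contact force between any of the arm, the fingers, big_driver and cap above 1 N).
It fails at once if the driver is dropped (contact force between the fingers and driver below 0.05 N and linear speed of driver above 0.35 m/s).
It fails at once if the big driver, the grease tin or the wrench is moved by more than 20 mm (distance of any of big_driver, grease_tin, wrench from where it was at the start of the episode above 0.02 m).
It also fails if it takes over 64 s, if anything falls off the work surface, if the arm or the gripper's body presses on something with over 40 N, if the wrist force passes 120 N, or if a joint passes its speed limit or range.

## Working session

There is one attempt and no reset: what is moved stays moved. The work goes in short steps, Python scripts to look and compute and a tool call to move; the robot and the scene stay as the last step left them, time stands still between calls to the robot, and variables do not carry over. Pictures are saved under pics/ and viewed, and the job is handed in when it is done.

Besides the shell and the picture viewer there is one more tool, called after "Emit:" by a JSON object that holds its "method" and its "body". send_rows: Moves the arm, as the interface text tells. Its arguments: {"type":"object","properties":{"targets":{"type":"array"}},"required":["targets"]}

```bash
mkdir -p pics
cat > h.py <<'E'
import numpy as np, cv2
from workcell import monitor, optics, r
def save(n,img): cv2.imwrite('pics/'+n+'.png',cv2.cvtColor(img,cv2.COLOR_RGB2BGR))
E
python3 - <<'E'
from h import *
print(monitor.observe())
for n in ['side','top','wrist']:
    print(n,optics.camera_params(n)); save(n+'0',optics.snapshot(n))
E
```

```text
{'clock': 0.0, 'joints': array([-1.20801830e+00,  8.74576470e-02,  1.75089313e-01,  1.65979098e+00,
        4.22856711e-06,  1.57082078e+00]), 'qd': array([-2.64646322e-04, -2.44634151e-06, -4.71390441e-04, -1.28342648e-03,
        7.78484772e-04, -5.76132251e-04]), 'tau': array([ 6.74944895e-04, -5.20384240e+01,  4.64806759e+01,  1.62789132e-02,
        1.37580153e-05, -7.06571655e-06]), 'position': array([ 0.19509558, -0.5139771 ,  0.2305614 ]), 'orientation': array([-1.57079213e+00,  1.36299262e-03, -1.20804275e+00]), 'wrist_force': array([ 0.48032814, -0.27878543,  0.53794174]), 'wrist_torque': array([ 0.00536209,  0.02534101, -0.00727983]), 'opening': 1.0004215451281795}
side {'fx': 594.9954128476836, 'fy': 594.9954128476836, 'cx': 325.4149395594406, 'cy': 242.6129597447051, 'k1': -0.0396648558387688, 'view': array([[ 0.99745948, -0.07119858,  0.00231164, -0.62247324],
       [ 0.03820168,  0.56201428,  0.82624487, -0.09839112],
       [-0.06012663, -0.82405747,  0.56330637, -1.16535105],
       [ 0.        ,  0.        ,  0.        ,  1.        ]])}
top {'fx': 452.9177954992057
[... 160 characters left out ...]
,  0.00450184],
       [ 0.97777065, -0.01487617,  0.20914889, -0.64121893],
       [-0.20909126,  0.00534632,  0.97788152, -0.80703614],
       [ 0.        ,  0.        ,  0.        ,  1.        ]])}
wrist {'fx': 423.10571067714875, 'fy': 423.10571067714875, 'cx': 319.5133072946418, 'cy': 239.64561722975697, 'k1': -0.09658281287645333, 'tool_from_camera': array([[ 9.99998942e-01, -1.25697219e-04, -1.44914625e-03,
         1.14528018e-03],
       [-1.36665666e-03,  2.59942249e-01, -9.65623197e-01,
        -1.41692626e-01],
       [ 4.98070486e-04,  9.65624156e-01,  2.59941803e-01,
         6.54776834e-02],
       [ 0.00000000e+00,  0.00000000e+00,  0.00000000e+00,
         1.00000000e+00]])}
```

View pictures.

View pics/side0.png

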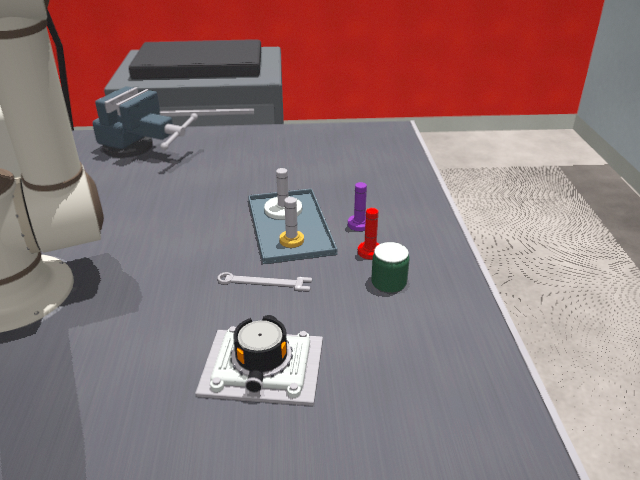

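View pics/top0.png

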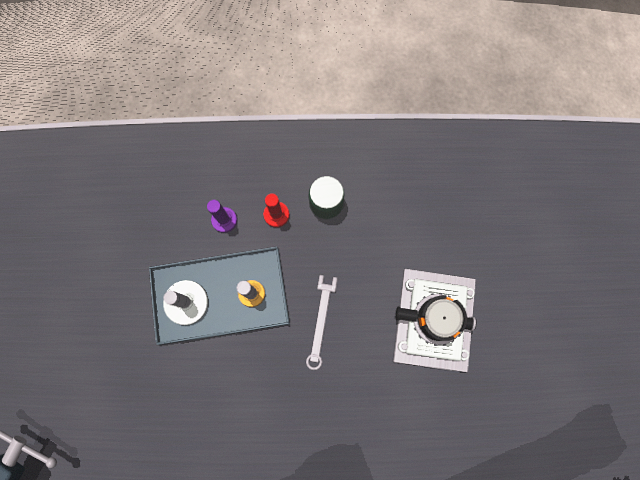

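View pics/wrist0.png

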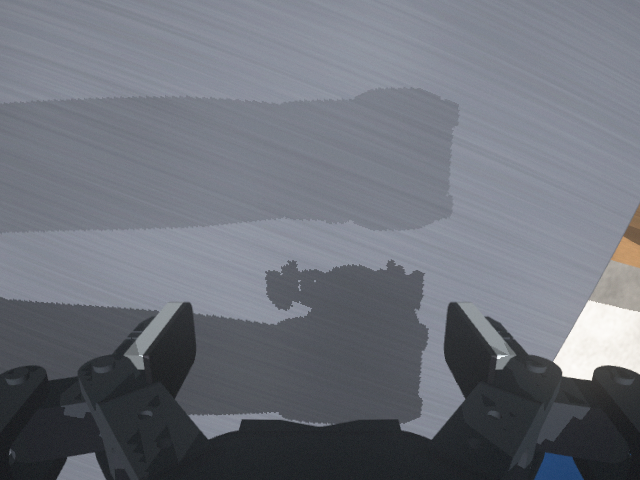

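The side view shows the brass-footed driver at (291,238) in the tray. The other candidates are the big white-footed driver at (283,207), the purple one at (358,222) and the red one at (369,250). In the top view these are (251,293), (185,302), (223,218) and (276,213). The brass foot in the tray fits the description. The pot with the grey cap is at side (260,340) and top (444,318).

Run:
```python
import cv2
s=cv2.imread('pics/side0.png');t=cv2.imread('pics/top0.png')
def c(im,x,y,w,h,k,n): cv2.imwrite('pics/'+n+'.png',cv2.resize(im[y:y+h,x:x+w],None,fx=k,fy=k,interpolation=cv2.INTER_CUBIC))
c(s,240,160,100,100,6,'cs1');c(s,195,310,130,100,6,'cs2')
c(t,145,240,150,110,5,'ct1');c(t,390,265,95,110,5.4,'ct2')
```

```text
(no output)
```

View pics/cs1.png

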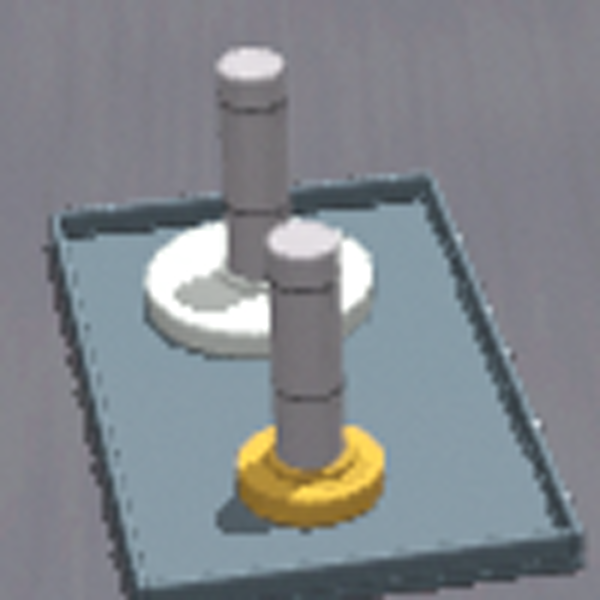

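View pics/cs2.png

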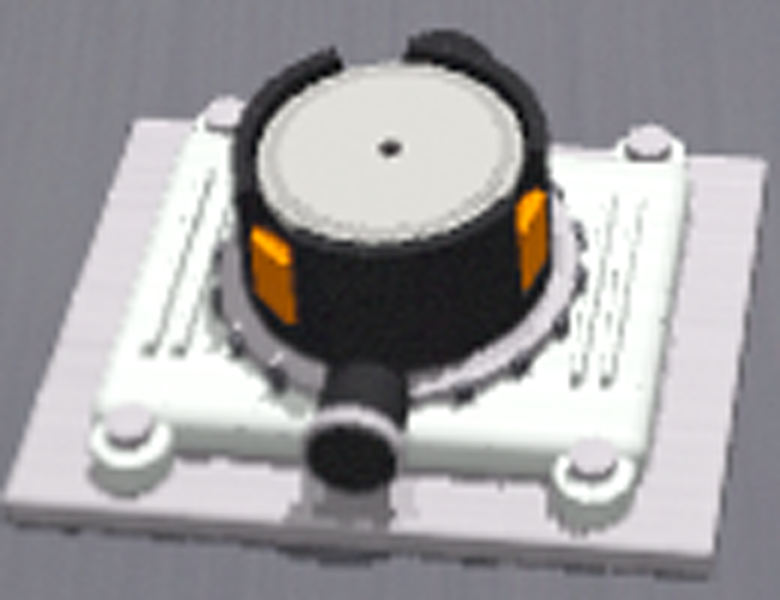

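View pics/ct1.png

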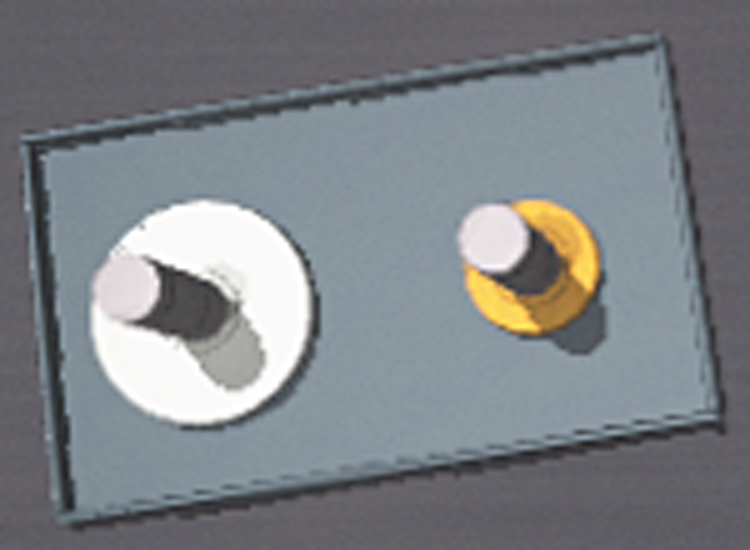

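View pics/ct2.png

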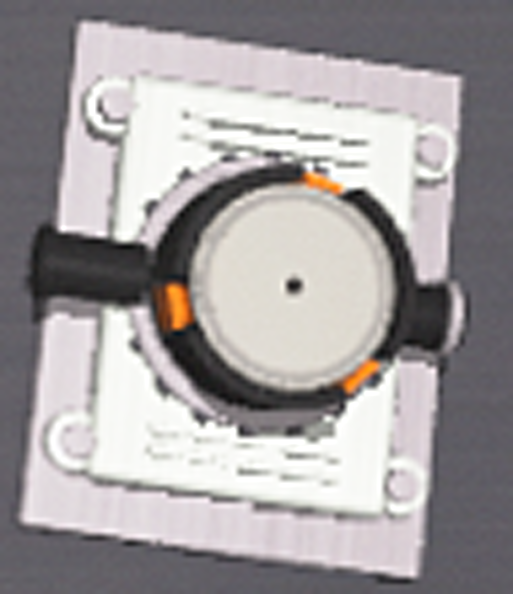

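```bash
cat >> h.py <<'E'
def ray(cam,u,v,Tw=None):
    p=optics.camera_params(cam)
    K=np.array([[p['fx'],0,p['cx']],[0,p['fy'],p['cy']],[0,0,1]])
    q=cv2.undistortPointsIter(np.array([[[u,v]]],float),K,np.array([p['k1'],0,0,0.]),None,None,(3,50,1e-10))[0,0] if False else None
    a=np.array([(u-p['cx'])/p['fx'],(v-p['cy'])/p['fy']]); s=a.copy()
    for _ in range(30): s=a/(1+p['k1']*(s@s))
    d=np.array([s[0],-s[1],-1.])
    M=np.linalg.inv(p['view']) if cam!='wrist' else Tw@p['tool_from_camera']
    d=M[:3,:3]@d
    return M[:3,3],d/np.linalg.norm(d)
def tri(*rays):
    A=np.zeros((3,3));b=np.zeros(3)
    for o,d in rays:
        P=np.eye(3)-np.outer(d,d);A+=P;b+=P@o
    x=np.linalg.solve(A,b)
    return x,[np.linalg.norm((np.eye(3)-np.outer(d,d))@(x-o))for o,d in rays]
def atz(ry,z): o,d=ry; return o+d*(z-o[2])/d[2]
def tool(st):
    from scipy.spatial.transform import Rotation as R
    T=np.eye(4);T[:3,:3]=R.from_euler('xyz',st['orientation']).as_matrix();T[:3,3]=st['position'];return T
E
python3 - <<'E'
from h import *
np.set_printoptions(precision=4,suppress=True)
def cp(U,V,k,x,y): return ((U+.5)/k-.5+x,(V+.5)/k-.5+y)
S1=lambda U,V:ray('side',*cp(U,V,6,240,160));S2=lambda U,V:ray('side',*cp(U,V,6,195,310))
T1=lambda U,V:ray('top',*cp(U,V,5,145,240));T2=lambda U,V:ray('top',*cp(U,V,5.4,390,265))
print('drv top',tri(S1(305,240),T1(494,237)))
print('big top',tri(S1(250,65),T1(125,287)))
print('cap',tri(S2(390,148),T2(293,286)))
print('foot z.016 top',atz(T1(532,266),.016),'side',atz(S1(311,465),.016))
print('rim corners top', [atz(T1(*c),.016)[:2] for c in [(25,138),(660,38),(722,420),(65,522)]])
print('cap edges z=.074', [atz(T2(*c),.074)[:2] for c in [(190,286),(396,286),(293,180),(293,390)]])
print('tin',atz(ray('top',326,190),.075),'purp',atz(ray('top',223,219),.01),'red',atz(ray('top',276,214),.01))
print('pot rim left', atz(T2(150,286),.075), tool(monitor.observe()))
E
```

```text
drv top (array([0.56  , 0.1358, 0.1102]), [np.float64(0.00014131617913757194), np.float64(0.00014131617913761062)])
big top (array([0.5426, 0.2708, 0.1097]), [np.float64(0.0007087886635600044), np.float64(0.0007087886635598856)])
cap (array([ 0.5006, -0.2337,  0.0757]), [np.float64(9.107148199309764e-05), np.float64(9.107148199310097e-05)])
foot z.016 top [0.56   0.1361 0.016 ] side [0.5591 0.1351 0.016 ]
rim corners top [array([0.6149, 0.3475]), array([0.653 , 0.0848]), array([0.4977, 0.0597]), array([0.4592, 0.3227])]
cap edges z=.074 [array([ 0.5017, -0.1979]), array([ 0.4999, -0.2707]), array([ 0.5377, -0.2366]), array([ 0.4651, -0.2319])]
tin [ 0.7542 -0.0175  0.075 ] purp [0.7166 0.1986 0.01  ] red [0.7255 0.087  0.01  ]
pot rim left [ 0.5019 -0.1837  0.075 ] [[ 0.3549 -0.0004  0.9349  0.1951]
 [-0.9349  0.0011  0.3549 -0.514 ]
 [-0.0011 -1.     -0.      0.2307]
 [ 0.      0.      0.      1.    ]]
```

Measured in two views: the driver's handle top is at (0.560, 0.136, 0.110), which matches 4+105 mm. The cap centre is at (0.501, -0.234, 0.075), which matches 74 mm. The rays miss each other by less than 0.2 mm. I'll swing over to the driver.

Emit:
{"method": "send_rows", "body": {"targets": [[0, -0.072, 0, 0, 0, 0.04, -1], [0, -0.072, 0, 0, 0, 0.04, -1], [0, -0.072, 0, 0, 0, 0.04, -1], [0, -0.072, 0, 0, 0, 0.04, -1], [0, -0.072, 0, 0, 0, 0.04, -1]]}}

```text
clock: 0.57
position: [0.3687, -0.4184, 0.2283]
orientation: [-1.572, 0.004, -0.849]
wrist_force: [0.4, -0.4, -0.2]
opening: 1.003
```

Emit:
{"method": "send_rows", "body": {"targets": [[0, -0.072, 0, -0.001, 0, 0.04, -1], [0, -0.072, 0, -0.001, 0, 0.04, -1], [0, -0.072, 0, -0.001, 0, 0.04, -1], [0, -0.072, 0, -0.001, 0, 0.04, -1], [0, -0.072, 0, -0.001, 0, 0.04, -1]]}}

```text
clock: 0.98
position: [0.4985, -0.2564, 0.2254]
orientation: [-1.57, 0.007, -0.471]
wrist_force: [-0.1, -0.4, -1.0]
opening: 0.997
```

Emit:
{"method": "send_rows", "body": {"targets": [[0, -0.072, 0, -0.001, 0, 0.04, -1], [0, -0.072, 0, -0.001, 0, 0.04, -1], [0, -0.072, 0, -0.001, 0, 0.04, -1], [0, -0.072, 0, -0.001, 0, 0.04, -1], [0, -0.072, 0, -0.001, 0, 0.04, -1]]}}

```text
clock: 1.4
position: [0.5589, -0.0582, 0.223]
orientation: [-1.567, 0.009, -0.092]
wrist_force: [0.7, 0.5, 0.2]
opening: 1.002
```

```bash
cat >> h.py <<'E'
def rel(target,st=None,yaw=None):
    st=st or monitor.observe(); T=tool(st)
    return T[:3,:3].T@(np.array(target)-T[:3,3])
E
python3 -c "
from h import *
s=monitor.observe();print(s['clock'],s['position'],s['orientation'],s['joints'],rel([.56,.136,.2]))"
```

```text
1.4 [ 0.5589256  -0.05821431  0.22295787] [-1.56721115  0.00908987 -0.09216216] [-0.10553622  0.12240436  0.19819994  1.65572891  0.0034633   1.55742273] [-0.01659467  0.02380321  0.19340487]
```

Emit:
{"method": "send_rows", "body": {"targets": [[0, -0.066, 0, 0.001, 0.004, 0.038, -1], [0, -0.066, 0, 0.001, 0.004, 0.038, -1], [0, -0.066, 0, 0.001, 0.004, 0.038, -1], [0, -0.066, 0, 0.001, 0.004, 0.038, -1], [0, -0.066, 0, 0.001, 0.004, 0.038, -1]]}}

```text
clock: 1.82
position: [0.5548, 0.1413, 0.2018]
orientation: [-1.564, 0.008, 0.256]
wrist_force: [1.1, -0.4, -0.4]
opening: 1.0
```

```bash
cat >> h.py <<'E'
def turn(yaw=None,st=None):
    from scipy.spatial.transform import Rotation as R
    st=st or monitor.observe(); o=st['orientation']
    y=o[2] if yaw is None else yaw
    return (R.from_euler('xyz',o).inv()*R.from_euler('xyz',[-np.pi/2,0,y])).as_rotvec()
E
python3 -c "
from h import *
np.set_printoptions(precision=4,suppress=True)
s=monitor.observe();T=tool(s)
save('w1',optics.snapshot('wrist'))
print(s['clock'],s['position'],s['orientation'],s['joints'],rel([.56,.136,.2],s),turn(None,s))"
```

```text
1.8167 [0.5548 0.1413 0.2018] [-1.5643  0.0081  0.2559] [0.2462 0.1406 0.1773 1.6156 0.0064 1.5611] [ 0.0037  0.0017 -0.0064] [-0.0065 -0.     -0.0081]
```

View pics/w1.png

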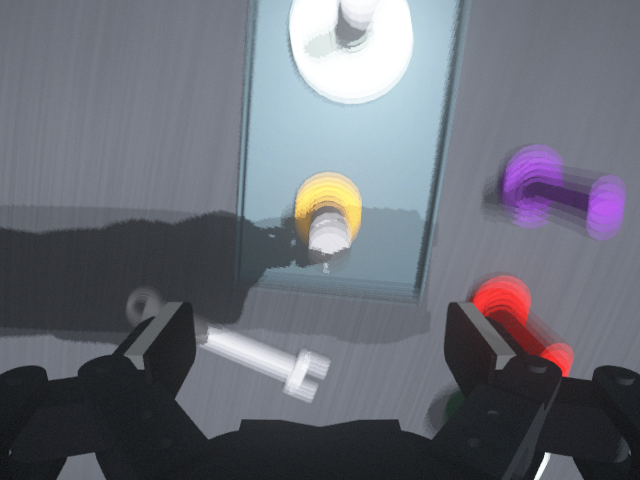

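Motion blurred the wrist picture. It shows the brass foot at about (328,200) with the handle leaning toward the jaws. I'll correct position and tilt, settle, and look again.

Emit:
{"method": "send_rows", "body": {"targets": [[-0.006, 0, -0.008, 0.004, 0.002, -0.006, -1], [0, 0, 0, 0, 0, 0, -1], [0, 0, 0, 0, 0, 0, -1]]}}

```text
clock: 2.12
position: [0.5578, 0.1457, 0.1971]
orientation: [-1.568, 0.003, 0.272]
wrist_force: [0.2, 0.1, 0.2]
opening: 1.0
```

```bash
python3 -c "
from h import *
np.set_printoptions(precision=4,suppress=True)
s=monitor.observe();T=tool(s)
np.save('T2.npy',T)
save('w2',optics.snapshot('wrist'))
print(s['clock'],s['position'],s['orientation'],s['joints'],rel([.56,.136,.2],s),turn(None,s),s['wrist_force'])"
```

```text
2.1167 [0.5578 0.1457 0.1971] [-1.568   0.003   0.2719] [0.2542 0.1439 0.1719 1.6018 0.0027 1.5531] [-0.0005 -0.003  -0.01  ] [-0.0028 -0.     -0.003 ] [0.2232 0.0548 0.1604]
```

View pics/w2.png

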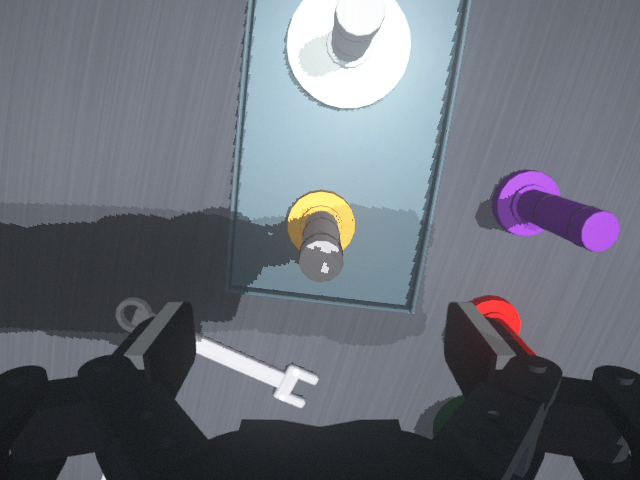

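The picture is sharp now. The driver's handle top is at (321,261) and its brass foot at (321,222), with the purple and red look-alikes off to the right. I'll check this against the fixed-camera fix.

```bash
python3 -c "
from h import *
np.set_printoptions(precision=4,suppress=True)
T=np.load('T2.npy')
print(atz(ray('wrist',321,261,T),.109),atz(ray('wrist',321,222,T),.016))
s=monitor.observe()
print(s['clock'],s['position'],rel([.56,.136,.06],s),turn(None,s))"
```

```text
[0.5611 0.1362 0.109 ] [0.5605 0.1382 0.016 ]
2.1667 [0.5579 0.1454 0.197 ] [-0.     0.137 -0.01 ] [-0.0027 -0.     -0.0031]
```

Emit:
{"method": "send_rows", "body": {"targets": [[-0.003, 0, -0.003, 0, 0.02, -0.01, -1], [0, 0, 0, 0, 0.02, 0, -1], [0, 0, 0, 0, 0.005, 0, -1], [0, 0, 0, 0, 0, 0, -1]]}}

```text
clock: 2.5
position: [0.5622, 0.1306, 0.1524]
orientation: [-1.572, -0.003, 0.263]
wrist_force: [-0.3, -0.1, -0.2]
opening: 1.003
```

```bash
python3 -c "
from h import *
np.set_printoptions(precision=4,suppress=True)
s=monitor.observe()
print(s['clock'],s['position'],rel([.5603,.1362,.06],s),turn(None,s))"
```

```text
2.5 [0.5622 0.1306 0.1524] [-0.0007  0.0924  0.006 ] [ 0.0009 -0.      0.0029]
```

Emit:
{"method": "send_rows", "body": {"targets": [[0.001, 0, 0.003, -0.001, 0.015, 0.004, -1], [0, 0, 0, 0, 0.02, 0, -1], [0, 0, 0, 0, 0.02, 0, -1], [0, 0, 0, 0, 0.01, 0, -1]]}}

```text
clock: 2.83
position: [0.5634, 0.1316, 0.092]
orientation: [-1.571, -0.008, 0.256]
wrist_force: [-1.0, 0.2, -0.0]
opening: 1.002
```

```bash
python3 -c "
from h import *
np.set_printoptions(precision=4,suppress=True)
s=monitor.observe()
print(s['clock'],s['position'],rel([.5603,.1362,.06],s),turn(None,s))"
```

```text
2.8333 [0.5634 0.1316 0.092 ] [-0.002   0.032   0.0053] [ 0.0001 -0.      0.0076]
```

Emit:
{"method": "send_rows", "body": {"targets": [[0, 0, 0.007, -0.002, 0.012, 0.004, -1], [0, 0, 0.002, 0, 0.012, 0.001, -1], [0, 0, 0, 0, 0.005, 0, -1], [0, 0, 0, 0, 0, 0, -1]]}}

```text
clock: 3.17
position: [0.5604, 0.1353, 0.0617]
orientation: [-1.571, 0.002, 0.254]
wrist_force: [-0.7, 0.6, -0.1]
opening: 0.999
```

```bash
python3 -c "
from h import *
np.set_printoptions(precision=4,suppress=True)
s=monitor.observe()
print(s['clock'],s['position'],rel([.5603,.1362,.06],s),turn(None,s))"
```

```text
3.1667 [0.5604 0.1353 0.0617] [0.0001 0.0017 0.0009] [ 0.0001  0.     -0.0023]
```

Emit:
{"method": "send_rows", "body": {"targets": [[0, 0, -0.002, 0, 0.001, 0.001, -1], [0, 0, 0, 0, 0, 0, -1], [0, 0, 0, 0, 0, 0, 0]]}}

```text
clock: 3.42
position: [0.5608, 0.1366, 0.0619]
orientation: [-1.571, -0.001, 0.254]
wrist_force: [-0.3, -0.6, -0.5]
opening: 0.883
```

```bash
python3 -c "
from h import *
np.set_printoptions(precision=4,suppress=True)
s=monitor.observe()
print(s['clock'],s['position'],s['opening'],rel([.5603,.1362,.06],s),turn(None,s),s['wrist_force'])
save('w3',optics.snapshot('wrist'))"
```

```text
3.4167 [0.5608 0.1366 0.0619] 0.8826625130910631 [-0.0006  0.0019 -0.0003] [ 0.0002 -0.      0.0013] [-0.3181 -0.6225 -0.5083]
```

View pics/w3.png

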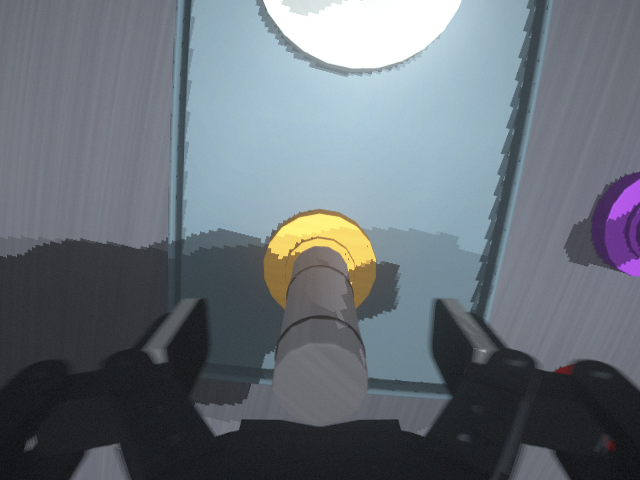

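The handle stands centred between the jaws, its top at about (321,385), with brass foot below. I'll close the gripper.

Emit:
{"method": "send_rows", "body": {"targets": [[0, 0, 0, 0, 0, 0, 1], [0, 0, 0, 0, 0, 0, 1], [0, 0, 0, 0, 0, 0, 1], [0, 0, 0, 0, 0, 0, 1], [0, 0, 0, 0, 0, 0, 1]]}}

```text
clock: 3.88
position: [0.5614, 0.1368, 0.0636]
orientation: [-1.571, -0.004, 0.254]
wrist_force: [0.7, 0.7, -2.9]
opening: 0.289
```

Emit:
{"method": "send_rows", "body": {"targets": [[0, 0, 0, 0, 0, 0, 1], [0, 0, 0, 0, 0, 0, 1], [0, 0, 0, 0, 0, 0, 1]]}}

```text
clock: 4.13
position: [0.5614, 0.1367, 0.0636]
orientation: [-1.571, -0.004, 0.254]
wrist_force: [-0.7, 0.5, 0.2]
opening: 0.29
```

```bash
python3 -c "
from h import *
np.set_printoptions(precision=4,suppress=True)
s=monitor.observe()
print(s['clock'],s['position'],s['opening'],rel([.5603,.1362,.06],s),turn(None,s),s['wrist_force'],s['wrist_torque'])"
```

```text
4.1333 [0.5614 0.1367 0.0636] 0.2900356174806338 [-0.0012  0.0036 -0.0002] [ 0.0002 -0.      0.0035] [-0.6816  0.4757  0.1511] [ 0.0663 -0.0229  0.0226]
```

Emit:
{"method": "send_rows", "body": {"targets": [[0, 0, 0, 0, -0.01, 0, 1], [0, 0, 0, 0, -0.02, 0, 1], [0, 0, 0, 0, -0.03, 0, 1], [0, 0, 0, 0, -0.03, 0, 1], [0, 0, 0, 0, -0.015, 0, 1]]}}

```text
clock: 4.55
position: [0.5569, 0.1356, 0.1665]
orientation: [-1.571, 0.011, 0.254]
wrist_force: [0.3, -0.4, -3.6]
opening: 0.294
```

Emit:
{"method": "send_rows", "body": {"targets": [[0, 0, 0, 0, 0, 0, 1], [0, 0, 0, 0, 0, 0, 1]]}}

```text
clock: 4.72
position: [0.558, 0.1359, 0.1705]
orientation: [-1.571, 0.007, 0.254]
wrist_force: [-0.0, 0.6, -5.2]
opening: 0.284
```

```bash
python3 -c "
from h import *
np.set_printoptions(precision=4,suppress=True)
s=monitor.observe()
print(s['clock'],s['position'],s['orientation'],s['opening'],turn(None,s),s['wrist_force'],s['wrist_torque'])
save('s4',optics.snapshot('side')[120:420,150:450])"
```

```text
4.7167 [0.558  0.1359 0.1705] [-1.571   0.0066  0.254 ] 0.28441624003777494 [ 0.0002  0.     -0.0066] [-0.008   0.6271 -5.2212] [ 0.0065 -0.0308 -0.0231]
```

View pics/s4.png

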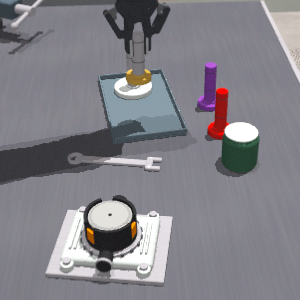

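Emit:
{"method": "send_rows", "body": {"targets": [[0, 0.03, -0.007, -0.001, -0.005, -0.016, 1], [0, 0.055, 0, -0.003, -0.005, -0.03, 1], [0, 0.064, 0, -0.004, -0.003, -0.036, 1], [0, 0.064, 0, -0.004, 0, -0.036, 1], [0, 0.064, 0, -0.004, 0, -0.036, 1]]}}

```text
clock: 5.18
position: [0.562, -0.0169, 0.1747]
orientation: [-1.57, 0.01, -0.021]
wrist_force: [-0.2, -0.7, -4.2]
opening: 0.29
```

Emit:
{"method": "send_rows", "body": {"targets": [[0, 0.064, 0, -0.003, 0, -0.036, 1], [0, 0.064, 0, -0.003, 0, -0.036, 1], [0, 0.064, 0, -0.003, 0, -0.036, 1], [0, 0.06, 0, -0.003, 0, -0.034, 1], [0, 0.05, 0, -0.003, 0, -0.028, 1]]}}

```text
clock: 5.6
position: [0.5172, -0.1904, 0.1649]
orientation: [-1.575, 0.022, -0.34]
wrist_force: [0.9, 0.3, -5.4]
opening: 0.288
```

```bash
python3 -c "
from h import *
np.set_printoptions(precision=4,suppress=True)
s=monitor.observe()
print(s['clock'],s['position'],s['orientation'],s['opening'],turn(None,s),rel([.501,-.234,.17]),s['wrist_force'],s['wrist_torque'])"
```

```text
5.6 [ 0.5172 -0.1904  0.1649] [-1.5752  0.0224 -0.3399] 0.2878529788856018 [ 0.0044  0.     -0.0224] [-0.0009 -0.0049 -0.0466] [ 0.8671  0.3265 -5.3992] [ 0.0205 -0.0673  0.0471]
```

Emit:
{"method": "send_rows", "body": {"targets": [[0.002, 0.03, -0.012, -0.001, -0.004, -0.018, 1], [0.001, 0.02, -0.006, 0, -0.003, -0.01, 1], [0, 0, 0, 0, 0, 0, 1], [0, 0, 0, 0, 0, 0, 1]]}}

```text
clock: 5.93
position: [0.5015, -0.2219, 0.1656]
orientation: [-1.574, 0.013, -0.403]
wrist_force: [0.7, 0.5, -5.3]
opening: 0.292
```

```bash
python3 -c "
from h import *
np.set_printoptions(precision=4,suppress=True)
s=monitor.observe()
print(s['clock'],s['position'],s['orientation'],s['opening'],turn(None,s),rel([.501,-.234,.17]),s['wrist_force'],s['wrist_torque'])"
```

```text
5.9333 [ 0.5015 -0.2219  0.1656] [-1.5738  0.0133 -0.4026] 0.2918540119943747 [ 0.003   0.     -0.0133] [ 0.0042 -0.0044 -0.0113] [ 0.707   0.5    -5.3182] [ 0.0456 -0.0716  0.0219]
```

Emit:
{"method": "send_rows", "body": {"targets": [[0.003, 0, -0.017, 0.004, -0.004, -0.011, 1], [0, 0, 0, 0, 0, 0, 1], [0, 0, 0, 0, 0, 0, 1], [0, 0, 0, 0, 0, 0, 1]]}}

```text
clock: 6.27
position: [0.5019, -0.2314, 0.1681]
orientation: [-1.57, -0.003, -0.396]
wrist_force: [0.2, 0.1, -5.2]
opening: 0.292
```

```bash
python3 -c "
from h import *
np.set_printoptions(precision=4,suppress=True)
s=monitor.observe()
print(s['clock'],s['position'],s['orientation'],s['opening'],turn(None,s),rel([.501,-.234,.17]),s['wrist_force'],s['wrist_torque'])"
```

```text
6.2667 [ 0.5019 -0.2314  0.1681] [-1.5696 -0.0026 -0.3965] 0.29173278597135144 [-0.0012  0.      0.0026] [ 0.0002 -0.0019 -0.0028] [ 0.1845  0.0651 -5.1894] [ 0.0047 -0.0295  0.0445]
```

Run:
```python
from h import *
s=monitor.observe();np.save('T5.npy',tool(s))
a=optics.snapshot('side');b=optics.snapshot('top');w=optics.snapshot('wrist')
k=lambda im,x,y,w_,h,f:cv2.resize(im[y:y+h,x:x+w_],None,fx=f,fy=f,interpolation=cv2.INTER_CUBIC)
save('s5',k(a,180,220,160,190,3)); save('t5',k(b,380,240,120,140,4)); save('w5',w)
```

```text
(no output)
```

View pics/s5.png

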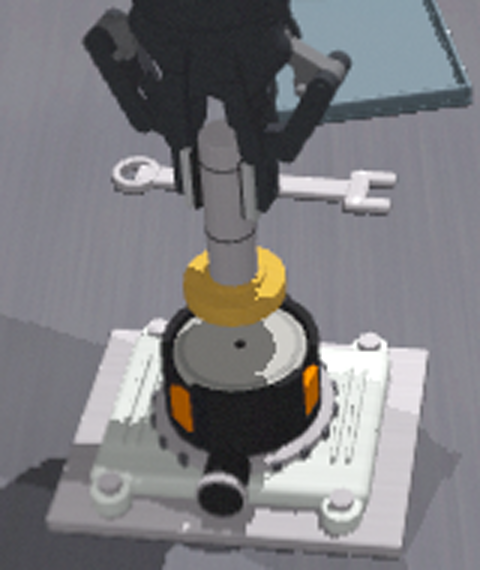

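View pics/w5.png

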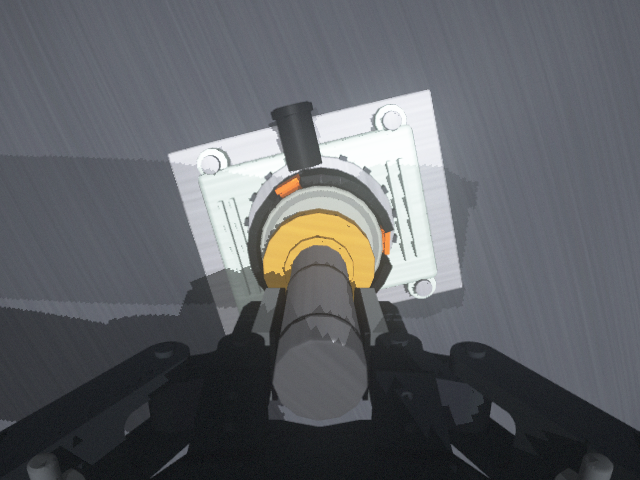

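The foot hangs upright and centred over the cap: it is at (235,290) in the side crop, with the cap mark at (240,344). The wrist view agrees. By calculation, contact comes at TCP z of about 0.134. I'll approach to just above that and watch the force.

Emit:
{"method": "send_rows", "body": {"targets": [[-0.001, 0, 0, 0, 0.008, -0.002, 1], [0, 0, 0.002, 0, 0.008, 0, 1], [0, 0, 0.002, 0, 0.004, 0, 1], [0, 0, 0, 0, 0.001, 0, 1], [0, 0, 0, 0, 0, 0, 1]]}}

```text
clock: 6.83
position: [0.5011, -0.2325, 0.1439]
orientation: [-1.571, 0.003, -0.395]
wrist_force: [0.0, -0.0, -5.3]
opening: 0.285
```

```bash
cat > st.py <<'E'
from h import *
import sys
np.set_printoptions(precision=4,suppress=True)
s=monitor.observe()
t=[float(v) for v in sys.argv[1:4]] or [.5015,-.2335,.137]
print(round(s['clock'],2),s['position'],s['orientation'],'op %.3f'%s['opening'],'turn',turn(None,s),'rel',rel(t,s),'F',s['wrist_force'],s['wrist_torque'])
E
python3 st.py
```

```text
6.83 [ 0.5011 -0.2325  0.1439] [-1.5707  0.0032 -0.3953] op 0.285 turn [-0.0001 -0.     -0.0032] rel [ 0.0008  0.0069 -0.0007] F [ 0.014  -0.0471 -5.3293] [ 0.     -0.0391 -0.0223]
```

Emit:
{"method": "send_rows", "body": {"targets": [[0, 0, -0.006, 0.001, 0.002, -0.001, 1], [0, 0, 0, 0, 0.001, 0, 1], [0, 0, 0, 0, 0.001, 0, 1], [0, 0, 0, 0, 0, 0, 1], [0, 0, 0, 0, 0, 0, 1]]}}

```text
clock: 7.25
position: [0.5016, -0.234, 0.1395]
orientation: [-1.571, -0.003, -0.395]
wrist_force: [0.2, -0.1, -4.9]
opening: 0.286
```

```bash
python3 st.py
```

```text
7.25 [ 0.5016 -0.234   0.1395] [-1.5707 -0.0034 -0.3955] op 0.286 turn [-0.0001  0.      0.0034] rel [-0.0003  0.0025  0.0005] F [ 0.2358 -0.0904 -4.8564] [0.0235 0.0018 0.0136]
```

Emit:
{"method": "send_rows", "body": {"targets": [[0, 0, 0, 0, 0.0006, 0, 1], [0, 0, 0, 0, 0.0006, 0, 1], [0, 0, 0, 0, 0.0006, 0, 1], [0, 0, 0, 0, 0.0006, 0, 1], [0, 0, 0, 0, 0.0006, 0, 1]]}}

```text
clock: 7.67
position: [0.5019, -0.2342, 0.1369]
orientation: [-1.571, -0.004, -0.395]
wrist_force: [-0.3, 1.6, -3.9]
opening: 0.293
```

Emit:
{"method": "send_rows", "body": {"targets": [[0, 0, 0, 0, 0.0006, 0, 1], [0, 0, 0, 0, 0.0006, 0, 1], [0, 0, 0, 0, 0.0006, 0, 1], [0, 0, 0, 0, 0.0006, 0, 1], [0, 0, 0, 0, 0.0006, 0, 1]]}}

```text
clock: 8.08
position: [0.5019, -0.2342, 0.1336]
orientation: [-1.571, -0.004, -0.396]
wrist_force: [0.7, -0.0, -4.1]
opening: 0.292
```

```bash
python3 st.py
```

```text
8.08 [ 0.5019 -0.2342  0.1336] [-1.5707 -0.0044 -0.3955] op 0.292 turn [-0.0001  0.      0.0044] rel [-0.0006 -0.0034  0.0005] F [ 0.7213 -0.0002 -4.1111] [-0.0262  0.0032  0.0389]
```

Emit:
{"method": "send_rows", "body": {"targets": [[0, 0, 0, 0, 0.0006, 0, 1], [0, 0, 0, 0, 0.0006, 0, 1], [0, 0, 0, 0, 0.0006, 0, 1], [0, 0, 0, 0, 0.0006, 0, 1], [0, 0, 0, 0, 0.0006, 0, 1]]}}

```text
clock: 8.5
position: [0.5019, -0.2342, 0.1311]
orientation: [-1.571, -0.005, -0.395]
wrist_force: [-1.7, 0.4, -1.8]
opening: 0.284
```

Emit:
{"method": "send_rows", "body": {"targets": [[0, 0, 0, 0, 0.0006, 0, 1], [0, 0, 0, 0, 0.0006, 0, 1], [0, 0, 0, 0, 0.0006, 0, 1], [0, 0, 0, 0, 0.0006, 0, 1], [0, 0, 0, 0, 0.0006, 0, 1]]}}

```text
clock: 8.92
position: [0.502, -0.2342, 0.1283]
orientation: [-1.571, -0.006, -0.395]
wrist_force: [-1.3, 0.3, -1.0]
opening: 0.289
```

```bash
python3 st.py
python3 - <<'E'
from h import *
a=optics.snapshot('side')
save('s6',cv2.resize(a[250:410,180:340],None,fx=4,fy=4,interpolation=cv2.INTER_CUBIC)[:600])
E
```

```text
8.92 [ 0.502  -0.2342  0.1283] [-1.5708 -0.0056 -0.3954] op 0.289 turn [-0.      0.      0.0056] rel [-0.0006 -0.0087  0.0005] F [-1.3011  0.2989 -0.975 ] [0.1535 0.2775 0.0066]
```

View pics/s6.png

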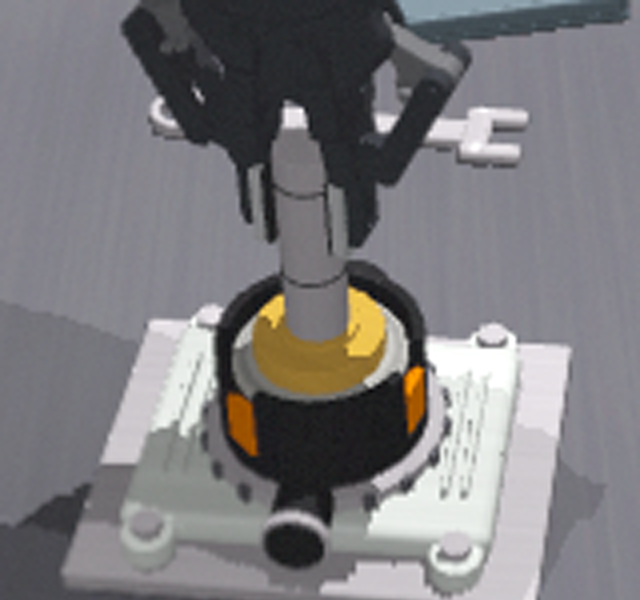

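The foot sits flat and centred on the cap, which has gone about 5 mm down level with a contact force of about 4 N. The earliest possible seat is about 11 mm lower, so I'll continue and slow down before it.

Emit:
{"method": "send_rows", "body": {"targets": [[0, 0, 0.0006, 0, 0.0006, 0, 1], [0, 0, 0.0004, 0, 0.0006, 0, 1], [0, 0, 0.0004, 0, 0.0006, 0, 1], [0, 0, 0.0004, 0, 0.0006, 0, 1], [0, 0, 0.0004, 0, 0.0006, 0, 1]]}}

```text
clock: 9.38
position: [0.5021, -0.2343, 0.1261]
orientation: [-1.571, -0.004, -0.395]
wrist_force: [-3.1, 1.8, 2.6]
opening: 0.287
```

Emit:
{"method": "send_rows", "body": {"targets": [[0, 0, 0.0004, 0, 0.0006, 0, 1], [0, 0, 0.0004, 0, 0.0006, 0, 1], [0, 0, 0.0004, 0, 0.0006, 0, 1], [0, 0, 0.0004, 0, 0.0006, 0, 1], [0, 0, 0.0004, 0, 0.0006, 0, 1]]}}

```text
clock: 9.8
position: [0.5022, -0.2343, 0.124]
orientation: [-1.571, -0.003, -0.395]
wrist_force: [-2.9, 1.5, 4.1]
opening: 0.286
```

```bash
python3 st.py
```

```text
9.8 [ 0.5022 -0.2343  0.124 ] [-1.5708 -0.0033 -0.3954] op 0.286 turn [ 0.     -0.      0.0033] rel [-0.0009 -0.013   0.0004] F [-2.891   1.4692  4.0825] [0.3254 0.7313 0.0429]
```

Contact is now about 9 N, so the rim has met the catches, with about 3 N of side load along tool -x. The TCP had drifted 0.6 mm toward +x, so I'll take that out while going on in smaller steps.

Emit:
{"method": "send_rows", "body": {"targets": [[0, 0, 0, -0.0003, 0.0003, 0, 1], [0, 0, 0, -0.0003, 0.0004, 0, 1], [0, 0, 0, -0.0001, 0.0004, 0, 1]]}}

```text
clock: 10.05
position: [0.5021, -0.2343, 0.1234]
orientation: [-1.571, -0.005, -0.395]
wrist_force: [-2.3, 1.4, 3.9]
opening: 0.288
```

```bash
python3 st.py
python3 - <<'E'
from h import *
a=optics.snapshot('side')
save('s7',cv2.resize(a[290:390,210:310],None,fx=6,fy=6,interpolation=cv2.INTER_CUBIC)[:600])
E
```

```text
10.05 [ 0.5021 -0.2343  0.1234] [-1.5709 -0.005  -0.3955] op 0.288 turn [ 0.0001 -0.      0.005 ] rel [-0.0008 -0.0136  0.0005] F [-2.3122  1.415   3.8948] [ 0.332   0.6012 -0.0412]
```

View pics/s7.png

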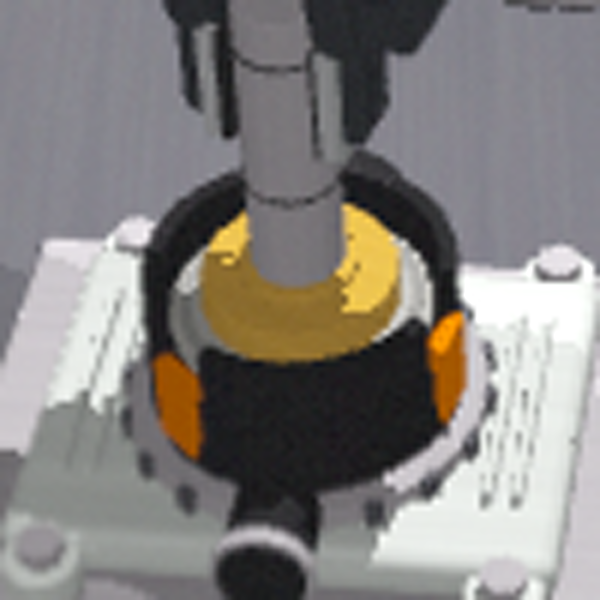

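The cap looks level, with an even grey crescent on both sides of the foot.

Emit:
{"method": "send_rows", "body": {"targets": [[0, 0, 0.0006, -0.0002, 0.0005, 0, 1], [0, 0, 0.0005, -0.0002, 0.0005, 0, 1], [0, 0, 0.0005, -0.0002, 0.0005, 0, 1], [0, 0, 0.0005, -0.0001, 0.0005, 0, 1]]}}

```text
clock: 10.43
position: [0.5021, -0.2343, 0.1224]
orientation: [-1.571, -0.005, -0.395]
wrist_force: [-2.8, 1.8, 7.9]
opening: 0.29
```

```bash
python3 st.py
```

```text
10.43 [ 0.5021 -0.2343  0.1224] [-1.5709 -0.0053 -0.3954] op 0.290 turn [ 0.0001 -0.      0.0053] rel [-0.0008 -0.0146  0.0005] F [-2.788   1.7941  7.8879] [0.3635 0.7399 0.0201]
```

Emit:
{"method": "send_rows", "body": {"targets": [[0, 0, 0.001, -0.0002, 0.0005, 0, 1], [0, 0, 0.0008, -0.0002, 0.0005, 0, 1], [0, 0, 0.0006, -0.0002, 0.0005, 0, 1]]}}

```text
clock: 10.68
position: [0.5021, -0.2342, 0.1224]
orientation: [-1.571, -0.005, -0.395]
wrist_force: [-1.6, 1.5, 6.5]
opening: 0.288
```

```bash
python3 st.py
```

```text
10.68 [ 0.5021 -0.2342  0.1224] [-1.5709 -0.0053 -0.3954] op 0.288 turn [ 0.0001 -0.      0.0053] rel [-0.0008 -0.0146  0.0005] F [-1.6181  1.4562  6.5026] [ 0.3256  0.5509 -0.044 ]
```

At these steps the arm acts like a spring of roughly 24 N/mm on the commanded step, so 0.5 mm stalls at about 12 N. The cap's underside is at about 57 mm, still on the catches. I'll step a little harder, to about 14 N.

Emit:
{"method": "send_rows", "body": {"targets": [[0, 0, 0.001, -0.0002, 0.0006, 0, 1], [0, 0, 0.001, -0.0002, 0.0006, 0, 1], [0, 0, 0.001, -0.0002, 0.0006, 0, 1], [0, 0, 0.001, -0.0002, 0.0006, 0, 1]]}}

```text
clock: 11.02
position: [0.5021, -0.2343, 0.1203]
orientation: [-1.571, -0.003, -0.395]
wrist_force: [0.4, 0.1, 2.1]
opening: 0.289
```

```bash
python3 st.py
python3 - <<'E'
from h import *
a=optics.snapshot('side');b=optics.snapshot('top');w=optics.snapshot('wrist')
f=lambda i:cv2.resize(i,None,fx=6,fy=6,interpolation=cv2.INTER_CUBIC)
save('s8',f(a[290:390,210:310]));save('w8',w)
E
```

```text
11.02 [ 0.5021 -0.2343  0.1203] [-1.571  -0.0032 -0.3954] op 0.289 turn [ 0.0002 -0.      0.0032] rel [-0.0008 -0.0167  0.0005] F [0.3806 0.1022 2.0937] [ 0.0668  0.0054 -0.0011]
```

View pics/s8.png

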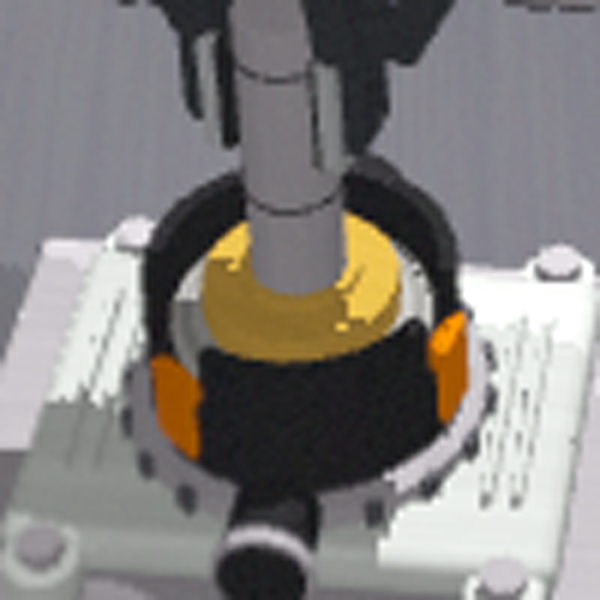

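View pics/w8.png

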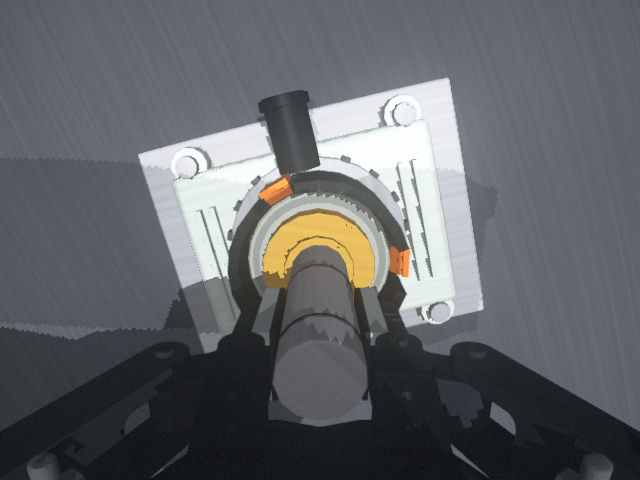

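The side load has gone and the force fell to about 7 N. The foot is flat with an even grey crescent around it, and the orange catches still stand above the cap. I'll continue gently.

Emit:
{"method": "send_rows", "body": {"targets": [[0, 0, 0, 0, 0.0005, 0, 1], [0, 0, 0, 0, 0.0005, 0, 1], [0, 0, 0, 0, 0.0005, 0, 1], [0, 0, 0, 0, 0.0005, 0, 1]]}}

```text
clock: 11.5
position: [0.5021, -0.2343, 0.1181]
orientation: [-1.571, -0.003, -0.395]
wrist_force: [-0.0, 0.8, 2.7]
opening: 0.291
```

```bash
python3 st.py
```

```text
11.5 [ 0.5021 -0.2343  0.1181] [-1.571  -0.003  -0.3954] op 0.291 turn [ 0.0002 -0.      0.003 ] rel [-0.0008 -0.0189  0.0005] F [-0.017   0.7619  2.7264] [ 0.0338  0.1034 -0.0135]
```

Emit:
{"method": "send_rows", "body": {"targets": [[0, 0, 0, 0, 0.0005, 0, 1], [0, 0, 0, 0, 0.0005, 0, 1], [0, 0, 0, 0, 0.0005, 0, 1], [0, 0, 0, 0, 0.0005, 0, 1]]}}

```text
clock: 11.83
position: [0.5021, -0.2343, 0.1162]
orientation: [-1.571, -0.003, -0.395]
wrist_force: [-0.8, 1.4, 3.8]
opening: 0.288
```

Emit:
{"method": "send_rows", "body": {"targets": [[0, 0, 0, 0, 0.0005, 0, 1], [0, 0, 0, 0, 0.0005, 0, 1], [0, 0, 0, 0, 0.0005, 0, 1], [0, 0, 0, 0, 0.0005, 0, 1]]}}

```text
clock: 12.17
position: [0.5021, -0.2342, 0.1139]
orientation: [-1.571, -0.003, -0.395]
wrist_force: [0.3, -0.0, 4.1]
opening: 0.292
```

```bash
python3 st.py
```

```text
12.17 [ 0.5021 -0.2342  0.1139] [-1.571  -0.0033 -0.3954] op 0.292 turn [ 0.0002 -0.      0.0033] rel [-0.0007 -0.0231  0.0005] F [ 0.3425 -0.0025  4.1391] [ 0.0246  0.1277 -0.0119]
```

Emit:
{"method": "send_rows", "body": {"targets": [[0, 0, 0, 0, 0.0005, 0, 1], [0, 0, 0, 0, 0.0005, 0, 1], [0, 0, 0, 0, 0.0005, 0, 1], [0, 0, 0, 0, 0.0005, 0, 1]]}}

```text
clock: 12.5
position: [0.502, -0.2342, 0.1135]
orientation: [-1.571, -0.004, -0.395]
wrist_force: [-2.1, 1.2, 6.3]
opening: 0.288
```

```bash
python3 st.py
```

```text
12.5 [ 0.502  -0.2342  0.1135] [-1.571  -0.0044 -0.3954] op 0.288 turn [ 0.0002 -0.      0.0044] rel [-0.0006 -0.0235  0.0004] F [-2.0964  1.1572  6.3194] [ 0.2171  0.395  -0.0315]
```

Emit:
{"method": "send_rows", "body": {"targets": [[0, 0, 0.0006, -0.0001, 0.0006, 0, 1], [0, 0, 0.0006, -0.0001, 0.0006, 0, 1], [0, 0, 0.0006, 0, 0.0006, 0, 1]]}}

```text
clock: 12.75
position: [0.502, -0.2342, 0.1135]
orientation: [-1.571, -0.005, -0.395]
wrist_force: [-1.2, 1.6, 7.6]
opening: 0.29
```

```bash
python3 st.py
```

```text
12.75 [ 0.502  -0.2342  0.1135] [-1.5711 -0.0046 -0.3953] op 0.290 turn [ 0.0003 -0.      0.0046] rel [-0.0006 -0.0235  0.0004] F [-1.15    1.5838  7.64  ] [ 0.2995  0.529  -0.012 ]
```

Emit:
{"method": "send_rows", "body": {"targets": [[0, 0, 0.001, -0.0001, 0.0007, 0, 1], [0, 0, 0.001, 0, 0.0007, 0, 1]]}}

```text
clock: 12.92
position: [0.5021, -0.2342, 0.1135]
orientation: [-1.571, -0.004, -0.395]
wrist_force: [-2.7, 1.6, 7.6]
opening: 0.289
```

```bash
python3 st.py
```

```text
12.92 [ 0.5021 -0.2342  0.1135] [-1.5711 -0.004  -0.3954] op 0.289 turn [ 0.0004 -0.      0.004 ] rel [-0.0007 -0.0235  0.0004] F [-2.7184  1.5982  7.5878] [ 0.3047  0.5065 -0.0018]
```

Emit:
{"method": "send_rows", "body": {"targets": [[0, 0, 0.0005, -0.0001, 0.0008, 0, 1], [0, 0, 0.0005, -0.0001, 0.0008, 0, 1]]}}

```text
clock: 13.08
position: [0.502, -0.2342, 0.1135]
orientation: [-1.571, -0.005, -0.395]
wrist_force: [-2.7, 1.3, 8.6]
opening: 0.293
```

```bash
python3 st.py
```

```text
13.08 [ 0.502  -0.2342  0.1135] [-1.5712 -0.0045 -0.3954] op 0.293 turn [ 0.0004 -0.      0.0045] rel [-0.0007 -0.0235  0.0005] F [-2.6527  1.2818  8.5532] [ 0.228   0.4706 -0.011 ]
```

Emit:
{"method": "send_rows", "body": {"targets": [[0, 0, 0.0005, -0.0001, 0.001, 0, 1]]}}

```text
clock: 13.17
position: [0.502, -0.2342, 0.1135]
orientation: [-1.571, -0.005, -0.395]
wrist_force: [-2.9, 1.8, 12.1]
opening: 0.289
```

Emit:
{"method": "send_rows", "body": {"targets": [[0, 0, 0.0005, -0.0001, 0.001, 0, 1]]}}

```text
clock: 13.25
position: [0.502, -0.2342, 0.1135]
orientation: [-1.571, -0.005, -0.395]
wrist_force: [-2.5, 2.1, 10.1]
opening: 0.289
```

```bash
python3 st.py
```

```text
13.25 [ 0.502  -0.2342  0.1135] [-1.5712 -0.0054 -0.3953] op 0.289 turn [ 0.0004 -0.      0.0054] rel [-0.0006 -0.0235  0.0004] F [-2.5437  2.0652 10.0596] [ 0.3244  0.6504 -0.0613]
```

Force is about 16 N with no movement at all, beyond the 14 N the catches can take, so this is the rigid seat at an underside height of about 48 mm. I'll raise it toward 22 N and hold.

Emit:
{"method": "send_rows", "body": {"targets": [[0, 0, 0.0008, -0.0001, 0.0012, 0, 1], [0, 0, 0.0008, -0.0001, 0.0012, 0, 1]]}}

```text
clock: 13.42
position: [0.5019, -0.2342, 0.1134]
orientation: [-1.571, -0.006, -0.395]
wrist_force: [-3.9, 2.0, 11.4]
opening: 0.292
```

Emit:
{"method": "send_rows", "body": {"targets": [[0, 0, 0.001, -0.0001, 0.0013, 0, 1], [0, 0, 0.001, -0.0001, 0.0013, 0, 1]]}}

```text
clock: 13.58
position: [0.502, -0.2342, 0.1135]
orientation: [-1.571, -0.007, -0.395]
wrist_force: [-4.5, 2.1, 12.4]
opening: 0.292
```

```bash
python3 st.py
```

```text
13.58 [ 0.502  -0.2342  0.1135] [-1.5714 -0.0065 -0.3953] op 0.292 turn [ 0.0006 -0.      0.0065] rel [-0.0005 -0.0235  0.0004] F [-4.5436  2.1118 12.3611] [0.4406 0.8117 0.0055]
```

Emit:
{"method": "send_rows", "body": {"targets": [[0, 0, 0.003, -0.0001, 0.0015, 0, 1], [0, 0, 0.003, -0.0001, 0.0015, 0, 1]]}}

```text
clock: 13.75
position: [0.5021, -0.2343, 0.1135]
orientation: [-1.572, -0.004, -0.395]
wrist_force: [-3.3, 2.4, 13.9]
opening: 0.29
```

Emit:
{"method": "send_rows", "body": {"targets": [[0, 0, 0.003, 0, 0.0016, 0, 1], [0, 0, 0.003, 0, 0.0016, 0, 1]]}}

```text
clock: 13.92
position: [0.5023, -0.2343, 0.1135]
orientation: [-1.572, -0.0, -0.395]
wrist_force: [-5.2, 3.2, 14.7]
opening: 0.292
```

```bash
python3 st.py
```

```text
13.92 [ 0.5023 -0.2343  0.1135] [-1.5716 -0.0004 -0.3954] op 0.292 turn [ 0.0008 -0.      0.0004] rel [-0.001  -0.0235  0.0004] F [-5.2468  3.1766 14.7105] [0.519  0.9173 0.0179]
```

Emit:
{"method": "send_rows", "body": {"targets": [[0, 0, -0.001, -0.0003, 0.0017, 0, 1], [0, 0, 0, -0.0003, 0.0017, 0, 1], [0, 0, 0, -0.0002, 0.0017, 0, 1]]}}

```text
clock: 14.17
position: [0.502, -0.2342, 0.1135]
orientation: [-1.572, -0.006, -0.395]
wrist_force: [-5.2, 2.6, 15.3]
opening: 0.287
```

```bash
python3 st.py
```

```text
14.17 [ 0.502  -0.2342  0.1135] [-1.5717 -0.0061 -0.3953] op 0.287 turn [ 0.0009 -0.      0.0061] rel [-0.0006 -0.0235  0.0004] F [-5.2254  2.5538 15.2714] [0.4931 1.0391 0.0384]
```

Emit:
{"method": "send_rows", "body": {"targets": [[0, 0, 0.002, -0.0001, 0.0018, 0, 1], [0, 0, 0.0015, -0.0001, 0.0018, 0, 1], [0, 0, 0.0015, -0.0001, 0.0018, 0, 1], [0, 0, 0.0015, -0.0001, 0.0018, 0, 1]]}}

```text
clock: 14.5
position: [0.502, -0.2342, 0.1135]
orientation: [-1.572, -0.006, -0.395]
wrist_force: [-5.3, 2.1, 15.4]
opening: 0.294
```

Emit:
{"method": "send_rows", "body": {"targets": [[0, 0, 0.0015, -0.0001, 0.0018, 0, 1], [0, 0, 0.0015, -0.0001, 0.0018, 0, 1], [0, 0, 0.0015, -0.0001, 0.0018, 0, 1], [0, 0, 0.0015, -0.0001, 0.0018, 0, 1]]}}

```text
clock: 14.83
position: [0.502, -0.2342, 0.1135]
orientation: [-1.572, -0.007, -0.395]
wrist_force: [-5.0, 2.6, 16.6]
opening: 0.294
```

Emit:
{"method": "send_rows", "body": {"targets": [[0, 0, 0.0015, -0.0001, 0.0018, 0, 1], [0, 0, 0.0015, -0.0001, 0.0018, 0, 1], [0, 0, 0.0015, -0.0001, 0.0018, 0, 1], [0, 0, 0.0015, -0.0001, 0.0018, 0, 1]]}}

```text
clock: 15.17
position: [0.502, -0.2342, 0.1135]
orientation: [-1.572, -0.007, -0.395]
wrist_force: [-5.1, 2.4, 15.6]
opening: 0.286
```

Emit:
{"method": "send_rows", "body": {"targets": [[0, 0, 0.0015, -0.0001, 0.0018, 0, 1], [0, 0, 0.0015, -0.0001, 0.0018, 0, 1], [0, 0, 0.0015, -0.0001, 0.0018, 0, 1], [0, 0, 0.0015, -0.0001, 0.0018, 0, 1]]}}

```text
clock: 15.5
position: [0.5019, -0.2342, 0.1135]
orientation: [-1.572, -0.007, -0.395]
wrist_force: [-4.2, 2.6, 15.5]
opening: 0.289
```

```bash
python3 st.py
```

```text
15.5 [ 0.5019 -0.2342  0.1135] [-1.5725 -0.0074 -0.3954] op 0.289 turn [ 0.0017 -0.      0.0074] rel [-0.0005 -0.0236  0.0004] F [-4.1794  2.5877 15.4849] [ 0.5798  1.0862 -0.055 ]
```

Held for over 1.3 s at about 20–21 N with no movement at all. Now I'll ease off and check that the cap stays.

Emit:
{"method": "send_rows", "body": {"targets": [[0, 0, 0.002, 0, 0.001, 0, 1], [0, 0, 0.002, 0, 0.0003, 0, 1], [0, 0, 0.001, 0, -0.0003, 0, 1], [0, 0, 0, 0, -0.0006, 0, 1], [0, 0, 0, 0, -0.0008, 0, 1]]}}

```text
clock: 15.92
position: [0.5021, -0.2342, 0.1151]
orientation: [-1.572, -0.004, -0.395]
wrist_force: [0.7, 0.8, -1.7]
opening: 0.293
```

Emit:
{"method": "send_rows", "body": {"targets": [[-0.001, 0, 0, 0, -0.001, 0, 1], [0, 0, 0, 0, -0.001, 0, 1], [0, 0, 0, 0, -0.002, 0, 1], [0, 0, 0, 0, -0.003, 0, 1]]}}

```text
clock: 16.25
position: [0.5001, -0.2334, 0.1184]
orientation: [-1.573, 0.004, -0.395]
wrist_force: [-0.3, 0.2, -4.3]
opening: 0.29
```

```bash
python3 st.py
```

```text
16.25 [ 0.5001 -0.2334  0.1184] [-1.5734  0.0039 -0.3954] op 0.290 turn [ 0.0026  0.     -0.0039] rel [ 0.0012 -0.0186  0.0004] F [-0.2727  0.2161 -4.3352] [-0.041  -0.046  -0.0285]
```

The force returned to the free baseline within 5 mm of lift, so the cap is not following. I'll lift clear.

Emit:
{"method": "send_rows", "body": {"targets": [[-0.001, 0, -0.004, 0.0015, -0.006, 0, 1], [-0.001, 0, -0.002, 0.0005, -0.01, 0, 1], [0, 0, -0.003, 0.0005, -0.015, 0, 1], [0, 0, -0.003, 0.0005, -0.02, 0, 1], [0, 0, -0.003, 0, -0.01, 0, 1]]}}

```text
clock: 16.67
position: [0.5017, -0.2337, 0.1809]
orientation: [-1.576, -0.006, -0.395]
wrist_force: [0.2, -0.1, -4.3]
opening: 0.289
```

Emit:
{"method": "send_rows", "body": {"targets": [[0, 0, 0, 0, 0, 0, 1], [0, 0, 0, 0, 0, 0, 1]]}}

```text
clock: 16.83
position: [0.5028, -0.2342, 0.1844]
orientation: [-1.576, -0.012, -0.395]
wrist_force: [-0.4, 1.7, -4.2]
opening: 0.291
```

```bash
python3 st.py
python3 - <<'E'
from h import *
a=optics.snapshot('side')
save('s9',cv2.resize(a[240:390,190:320],None,fx=4,fy=4,interpolation=cv2.INTER_CUBIC))
E
```

```text
16.83 [ 0.5028 -0.2342  0.1844] [-1.5758 -0.0116 -0.3954] op 0.291 turn [ 0.0051 -0.      0.0116] rel [-0.002   0.0474  0.0004] F [-0.366   1.6561 -4.2116] [ 0.0145  0.0137 -0.066 ]
```

View pics/s9.png

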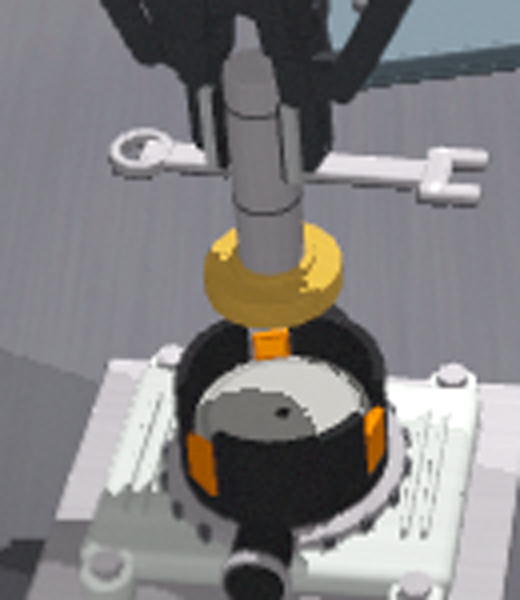

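The cap stays down and level in the pot, with the rear orange catch above it and the centre mark at crop (283,411). I'll check its height from that mark and plan the return.

```bash
python3 - <<'E'
from h import *
for z in (.05,.054,.058,.062): print(z,atz(ray('side',260.4,342.4),z))
E
python3 st.py 0.5603 0.1362 0.19
```

```text
0.05 [ 0.50016502 -0.22571954  0.05      ]
0.054 [ 0.50048086 -0.2299194   0.054     ]
0.058 [ 0.50079669 -0.23411926  0.058     ]
0.062 [ 0.50111253 -0.23831912  0.062     ]
16.88 [ 0.5028 -0.2342  0.1843] [-1.5758 -0.0116 -0.3954] op 0.289 turn [ 0.005  -0.      0.0116] rel [-0.0895 -0.0086  0.3639] F [ 0.9453  0.0914 -4.6109] [0.0367 0.0116 0.0293]
```

Allowing for the +1.7 mm bias seen before, the cap top is at about 56 mm, so the underside is at about 50 mm. That matches a latched cap sprung back 1.5 mm. Now I'll swing back to the tray.

Emit:
{"method": "send_rows", "body": {"targets": [[0.004, -0.03, 0.008, 0.001, -0.003, 0.016, 1], [0, -0.052, 0, 0.002, 0, 0.03, 1], [0, -0.062, 0, 0.002, 0, 0.036, 1], [0, -0.062, 0, 0.002, 0, 0.036, 1], [0, -0.062, 0, 0.002, 0, 0.036, 1]]}}

```text
clock: 17.3
position: [0.5541, -0.0909, 0.1821]
orientation: [-1.574, 0.002, -0.129]
wrist_force: [1.6, 0.4, -5.0]
opening: 0.287
```

Emit:
{"method": "send_rows", "body": {"targets": [[0, -0.062, 0, 0.002, 0, 0.036, 1], [0, -0.062, 0, 0.002, 0, 0.036, 1], [0, -0.062, 0, 0.002, 0, 0.036, 1], [0, -0.058, 0, 0.002, 0, 0.034, 1], [0, -0.045, 0, 0.002, 0, 0.026, 1]]}}

```text
clock: 17.72
position: [0.5648, 0.0859, 0.1748]
orientation: [-1.572, 0.01, 0.176]
wrist_force: [-0.0, -0.1, -4.4]
opening: 0.29
```

```bash
python3 st.py 0.5603 0.1362 0.15
```

```text
17.72 [0.5648 0.0859 0.1748] [-1.5722  0.0105  0.1756] op 0.290 turn [ 0.0014  0.     -0.0105] rel [0.0046 0.0247 0.0504] F [-0.0406 -0.1054 -4.3889] [-0.0038 -0.0259  0.0308]
```

Emit:
{"method": "send_rows", "body": {"targets": [[0.001, -0.04, -0.007, 0.002, 0, 0.022, 1], [0, -0.02, -0.003, 0.002, 0, 0.012, 1], [0, 0, 0, 0, 0, 0, 1], [0, 0, 0, 0, 0, 0, 1]]}}

```text
clock: 18.05
position: [0.5599, 0.1273, 0.17]
orientation: [-1.57, 0.006, 0.248]
wrist_force: [-0.3, -0.6, -4.4]
opening: 0.291
```

```bash
python3 st.py 0.5603 0.1362 0.15
```

```text
18.05 [0.5599 0.1273 0.17  ] [-1.5697  0.0064  0.2482] op 0.291 turn [-0.0011 -0.     -0.0064] rel [0.0027 0.02   0.0085] F [-0.3375 -0.5753 -4.3672] [-0.0383 -0.0795 -0.0093]
```

Emit:
{"method": "send_rows", "body": {"targets": [[-0.001, 0, -0.006, 0.001, 0.01, 0.006, 1], [0, 0, 0, 0, 0.02, 0, 1], [0, 0, 0.001, 0, 0.02, 0, 1], [0, 0, 0.002, 0, 0.015, 0, 1], [0, 0, 0.001, 0, 0.005, 0, 1]]}}

```text
clock: 18.47
position: [0.5605, 0.1283, 0.0978]
orientation: [-1.573, 0.003, 0.24]
wrist_force: [-0.2, -0.3, -4.2]
opening: 0.289
```

Emit:
{"method": "send_rows", "body": {"targets": [[0, 0, 0, 0, 0, 0, 1], [0, 0, 0, 0, 0, 0, 1]]}}

```text
clock: 18.63
position: [0.5599, 0.1261, 0.0963]
orientation: [-1.573, 0.006, 0.236]
wrist_force: [-0.5, -0.2, -4.2]
opening: 0.289
```

```bash
python3 st.py 0.5603 0.1362 0.0636
```

```text
18.63 [0.5599 0.1261 0.0963] [-1.5732  0.0061  0.2362] op 0.289 turn [ 0.0024  0.     -0.0061] rel [0.003  0.0326 0.0098] F [-0.5307 -0.1896 -4.1602] [ 0.0075 -0.0246  0.0006]
```

Emit:
{"method": "send_rows", "body": {"targets": [[0.001, 0, -0.008, 0.001, 0.008, 0.005, 1], [0.001, 0, 0, 0, 0.008, 0.002, 1], [0, 0, 0, 0, 0.004, 0, 1], [0, 0, 0, 0, 0.001, 0, 1], [0, 0, 0, 0, 0, 0, 1]]}}

```text
clock: 19.05
position: [0.5607, 0.1332, 0.0761]
orientation: [-1.571, -0.007, 0.234]
wrist_force: [0.0, 0.7, -5.1]
opening: 0.29
```

```bash
python3 st.py 0.5603 0.1362 0.0636
```

```text
19.05 [0.5607 0.1332 0.0761] [-1.5711 -0.0069  0.2342] op 0.290 turn [ 0.0003 -0.      0.0069] rel [0.0002 0.0125 0.0031] F [ 0.0351  0.6635 -5.0881] [ 0.014  -0.0014 -0.0011]
```

Emit:
{"method": "send_rows", "body": {"targets": [[0, 0, 0.003, 0, 0.003, 0, 1], [0, 0, 0, 0, 0.003, 0, 1], [0, 0, 0, 0, 0.002, 0, 1], [0, 0, 0, 0, 0.001, 0, 1]]}}

```text
clock: 19.38
position: [0.5612, 0.1335, 0.0673]
orientation: [-1.571, -0.005, 0.235]
wrist_force: [0.3, 0.4, -4.1]
opening: 0.29
```

```bash
python3 st.py 0.5603 0.1362 0.0636
```

```text
19.38 [0.5612 0.1335 0.0673] [-1.5712 -0.005   0.2347] op 0.290 turn [ 0.0004 -0.      0.005 ] rel [-0.0003  0.0037  0.0028] F [ 0.3445  0.434  -4.0816] [-0.0499 -0.0292  0.0124]
```

Emit:
{"method": "send_rows", "body": {"targets": [[0, 0, 0.001, 0, 0.0008, 0, 1], [0, 0, 0, 0, 0.0008, 0, 1], [0, 0, 0, 0, 0.0007, 0, 1], [0, 0, 0, 0, 0.0005, 0, 1]]}}

```text
clock: 19.72
position: [0.5613, 0.1335, 0.0641]
orientation: [-1.571, -0.004, 0.235]
wrist_force: [0.3, -1.0, -4.4]
opening: 0.291
```

Emit:
{"method": "send_rows", "body": {"targets": [[0, 0, 0, 0, 0.0005, 0, 1], [0, 0, 0, 0, 0.0005, 0, 1]]}}

```text
clock: 19.88
position: [0.5614, 0.1335, 0.0636]
orientation: [-1.571, -0.004, 0.235]
wrist_force: [-3.6, -0.6, 2.4]
opening: 0.289
```

```bash
python3 st.py 0.5603 0.1362 0.0636
```

```text
19.88 [0.5614 0.1335 0.0636] [-1.5712 -0.0043  0.2347] op 0.289 turn [ 0.0004 -0.      0.0043] rel [-0.0004  0.      0.0029] F [-3.5589 -0.5569  2.4127] [-0.1534  0.6493  0.0106]
```

The foot is on the floor at z 0.0636, exactly the grasp height. I'll settle the load, then open.

Emit:
{"method": "send_rows", "body": {"targets": [[0, 0, 0, 0, 0.0002, 0, 1], [0, 0, 0, 0, 0.0001, 0, 1], [0, 0, 0, 0, 0, 0, 0.4], [0, 0, 0, 0, 0, 0, 0], [0, 0, 0, 0, 0, 0, -0.5]]}}

```text
clock: 20.3
position: [0.5622, 0.1336, 0.0644]
orientation: [-1.571, -0.007, 0.235]
wrist_force: [0.7, -0.1, 0.2]
opening: 0.572
```

Emit:
{"method": "send_rows", "body": {"targets": [[0, 0, 0, 0, 0, 0, -1], [0, 0, 0, 0, 0, 0, -1], [0, 0, 0, 0, 0, 0, -1], [0, 0, 0, 0, 0, 0, -1], [0, 0, 0, 0, 0, 0, -1]]}}

```text
clock: 20.72
position: [0.5634, 0.1339, 0.0661]
orientation: [-1.571, -0.01, 0.235]
wrist_force: [0.1, 0.8, -0.3]
opening: 1.003
```

```bash
python3 st.py 0.5603 0.1335 0.19;python3 - <<'E'
from h import *
save('w10',optics.snapshot('wrist'))
E
```

```text
20.72 [0.5634 0.1339 0.0661] [-1.5712 -0.0101  0.2346] op 1.003 turn [ 0.0004 -0.      0.0101] rel [-0.0018 -0.124   0.0003] F [ 0.1291  0.7686 -0.2718] [ 0.0073  0.0185 -0.0058]
```

View pics/w10.png

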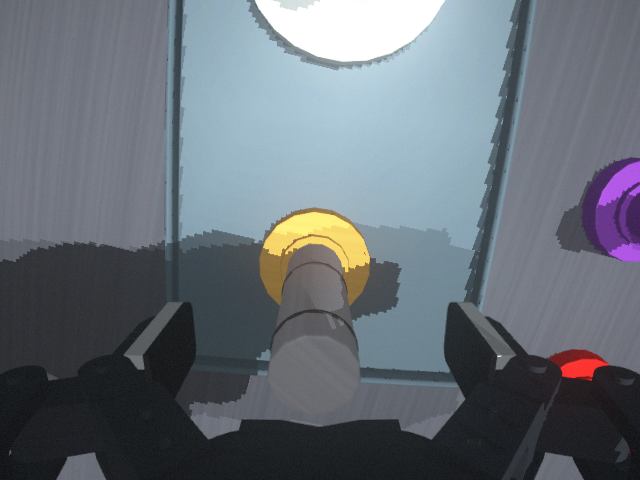

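The driver stands free between the open jaws, its top at about (315,375), upright in the tray. I'll retreat straight up.

Emit:
{"method": "send_rows", "body": {"targets": [[0, 0, 0.006, -0.002, -0.01, 0, -1], [0, 0, 0, 0, -0.02, 0, -1], [0, 0, 0, 0, -0.03, 0, -1], [0, 0, 0, 0, -0.03, 0, -1], [0, 0, 0, 0, -0.03, 0, -1]]}}

```text
clock: 21.18
position: [0.5571, 0.1325, 0.1819]
orientation: [-1.571, 0.01, 0.235]
wrist_force: [0.6, -0.7, -0.1]
opening: 0.994
```

Emit:
{"method": "send_rows", "body": {"targets": [[0, 0, 0, 0, -0.02, 0, -1], [0, 0, 0, 0, 0, 0, -1], [0, 0, 0, 0, 0, 0, -1], [0, 0, 0, 0, 0, 0, -1]]}}

```text
clock: 21.52
position: [0.5593, 0.133, 0.2102]
orientation: [-1.571, -0.0, 0.235]
wrist_force: [0.8, 0.6, 0.5]
opening: 0.999
```

```bash
python3 st.py;python3 - <<'E'
from h import *
a=optics.snapshot('side'); save('s11',a[140:420,180:440]);save('s11b',cv2.resize(a[160:260,240:340],None,fx=6,fy=6,interpolation=cv2.INTER_CUBIC));save('s11c',cv2.resize(a[310:400,210:310],None,fx=6,fy=6,interpolation=cv2.INTER_CUBIC))
b=optics.snapshot('top'); save('t11',b)
E
```

```text
21.52 [0.5593 0.133  0.2102] [-1.5712 -0.0001  0.2347] op 0.999 turn [ 0.0004 -0.      0.0001] rel [-0.1415  0.0733 -0.343 ] F [0.7678 0.608  0.4878] [-0.003  -0.001   0.0007]
```

View pics/s11b.png

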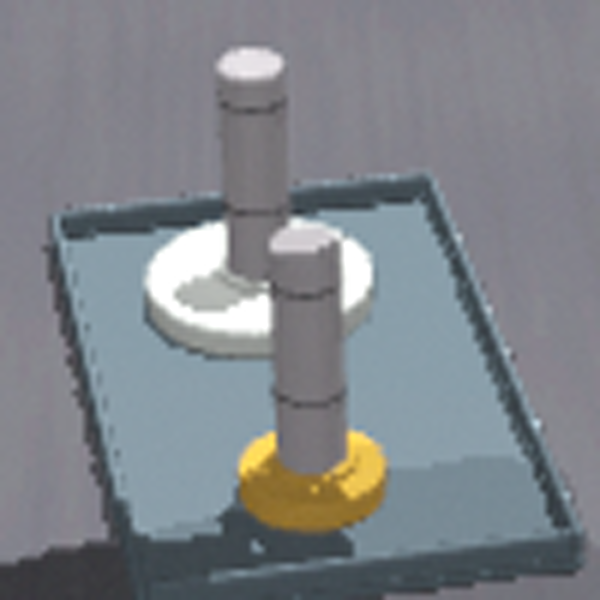

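View pics/s11c.png

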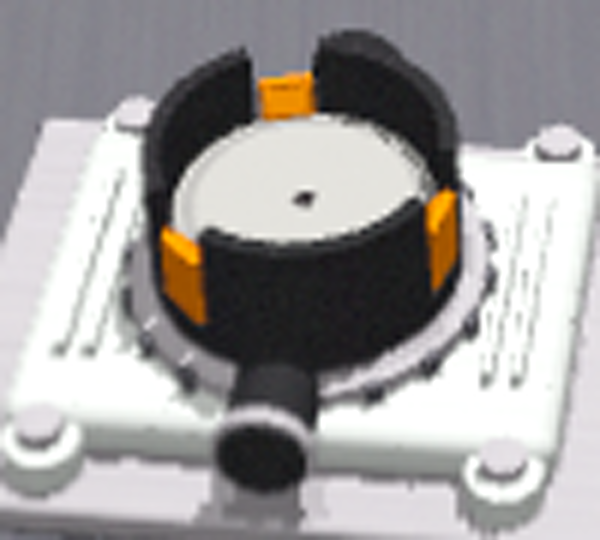

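View pics/t11.png

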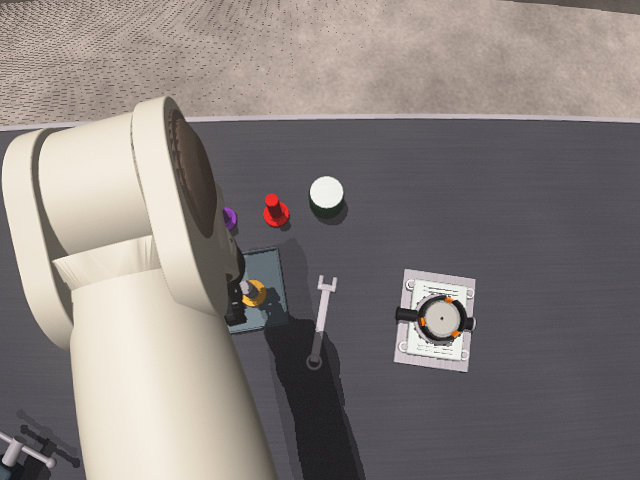

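The driver stands upright in the tray and the bystanders are where they were. In the side view the cap lies deep under the catches. I'll check its level more closely.

Run:
```python
from h import *
b=optics.snapshot('top'); save('t12',cv2.resize(b[280:360,395:485],None,fx=7,fy=7,interpolation=cv2.INTER_CUBIC))
```

```text
(no output)
```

View pics/t12.png

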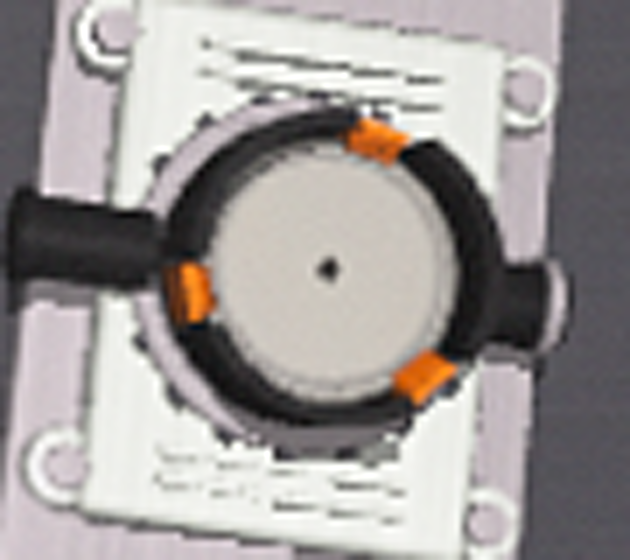

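In the top crop all three orange noses, at (375,140), (195,292) and (425,378), overlap the cap's edge evenly around the centred mark at (328,268). The cap is latched and level, so I'm handing in.

```bash
python3 st.py
python3 - <<'E'
from h import *
print(r.hand_in())
E
```

```text
21.67 [0.5588 0.1329 0.2089] [-1.5712  0.0023  0.2347] op 0.997 turn [ 0.0004  0.     -0.0023] rel [-0.1407  0.0724 -0.343 ] F [ 0.3415  0.2675 -0.0764] [ 0.0327 -0.0194 -0.0075]
the job is handed in; nothing more can be done
None
```

I pressed the cap down with the brass-footed driver until it was firm on its seat, put the driver back upright in the tray, and handed the job in at about 21.7 s. `hand_in` gave no verdict.

- **Pressing:** The cap stuck briefly on the catches at about 12–13 N, with about 3 N of side load, then went down freely. It came up rigid with its underside at about 48 mm. I held it at about 20–21 N for over 1.3 s with no movement. That is slightly under the ideal 22 N, and it is worked out from the wrist force less the driver's weight. A side load of about 5–6 N built up again during the hold.
- **Cap:** After release it stayed down, with its underside at about 50 mm. In the top and side pictures all three orange catches overlap its edge evenly. I judged it level by eye and did not measure the tilt.
- **Driver and the rest:** The driver met the tray floor at the same height it was picked up from, about 3 mm from its old spot, and stands upright and released. The arm is clear of everything. The big driver, tin, wrench and look-alikes look unmoved, although the arm hid the big driver and most of the purple look-alike in the last top view.
- **Disagreement:** The side camera alone read the cap about 2 mm higher than the arm did. That matches its bias of 1.7 mm at the start and the stated calibration.

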